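Hold the spring jig open to the pointer

ROBOT

A 6-joint arm with a two-finger parallel gripper is mounted at the origin on a cart in front of the work surface, level with it; the furniture and walls round the work are solid. World frame = base frame: x ahead of the robot, y to its left, z up, the work surface at z = 0. Lengths are in m, angles in rad, forces in N, time in s.
With the tool pointing down it reaches from about 0.275 to 0.725 m from the base axis. Payload 15.9 kg.
Tool frame: the origin (TCP) lies midway between the tips of the shut fingers; the grasp point (between the pads) lies pinch_z behind it (pinch_z is the distance from the TCP to the grasp point, in m); z points along the fingers, y is the line along which they close (so a half turn about z gives the same grasp; the last joint's range is limited). The gripper opens to 85 mm and grips with 20 to 120 N. Pads are 22 mm wide; open, the fingers measure 114 mm over their backs; the gripper's body (76 mm by 85 mm) begins 54 mm behind the grasp point. The pads swing forward as they close: fully open they stand 13 mm farther back than shut.
Start: joints at [-1.157, 0.213, -0.034, 1.323, 0, 1.571], TCP at [0.201, -0.458, 0.231] pointing down, gripper open.
Joint ranges: [-2.98, 2.98], [-0.74, 1.72], [-1.14, 1.35], [-2.1, 2.04], [-1.57, 1.44], [-3.14, 3.14]. Speed limits (rad/s): [1.89, 1.89, 2.39, 2.57, 3.14, 3.14].

INTERFACE

Orientations are given as a unit quaternion [x, y, z, w].
In Python, from workcell import * gives the robot as it stands.
- The arm moves only by the tool apply_moves, never from a script. Its argument "motion" is a list of rows, each a list of 6 numbers: the shift along the tool's x, y, z in cm, then the turn, a rotation vector about the tool's x, y, z in rad. A call has 1 to 12 rows; each row is the pose to reach, as a shift and turn from the pose commanded when the call began, along the tool's axes at that moment; what a row does not reach only later rows make up. A row lasts 1/10 s, in which the tool goes at most 50 mm and 8.59 degrees, less where a joint would pass 70% of its speed; a pose out of reach is approached as far as the arm can. A call with a gripper value outside its range is refused whole. "claw" is the finger opening in cm, from 0 to 8.54, set as the call begins (left out, the last holds). The fingers move at their own pace and stop on an object; "newtons" is the grip in N (left out, the last holds). Time passes only in rows, so rows that repeat a pose let the fingers close. It gives the time, the measured TCP pose, the force, the opening and the grip force at its end, in the units of the state.
- observe(): the state, without advancing time (a new reading comes with each control period).
- capture(name): name is "side" or "top" or "wrist"; returns the picture (400x640x3 uint8, blue, green, red); there is no depth.
- calibration(name): a dict with "mtx" (3x3 intrinsics, pixels), "D" ([k1, k2, p1, p2, k3] as OpenCV has them; the pictures are not rectified), "cam_to_world" (4x4, takes a point from camera to world coordinates). Camera axes: x right, y down, z forward; pixel columns grow to the right and rows downward; lengths in m; the calibration is good to about 2 mm. A picture is of the moment at which its call begins: read the wrist's pose just before it. calibration takes no time and is no camera call; for the wrist camera it gives the pose at the moment of the call.
- sign_off(): hands the job in; it is judged then, once.
Trained networks look in the newest picture that a camera, given by its name, has taken for a name from the list of things; names that differ only in an ending like _2 or _b are one class to them, and where a whole thing is asked for, a point or a joint stands for the part that bears it (a point fixed in the world has none). Each returns a list of dicts, best first, with "p" (0 to 1); they miss things now and then, are a little off and sometimes report something else, mostly with a low value. They report only what shows in the picture. A call takes as long as a camera call. They do not tell look-alikes from the thing itself.
- boxes_of(camera, name): "position" ([x, y, z] in m, in world coordinates, good to about 4 mm: the middle of the surface that is visible of it).
- pinpoint(camera, name): "position" ([x, y, z] in m, in world coordinates, good to about 4 mm: a listed point, or the origin of a listed thing).
The state is a dict: "t": time; "joint_pos": joint angles; "qvel": joint speeds; "joint_torque": joint torques, N m; "tcp_pos": TCP position; "ee_rot": TCP orientation; "contact_force": force on the tool from outside, world axes, zero at the start; "moment": the same for the moment, N m; "grip_width": finger opening in m; "gripper_force": force on a finger pad.
Only numpy, scipy, OpenCV 4.12 (cv2) and the standard library are available. Lean on these libraries where they do the work, as an engineer would, in place of code of your own. Each camera call takes 0.05 s, during which the arm holds its last target. There are 200 camera calls.

TASK

Open the spring-closed holding jig so that a colleague can load it: take the orange-handled pull pin from its stand, put it down through the eye at the end of the jig's draw bar until its collar rests on the eye, and use the pin to draw the yellow slide out until its black index line stands level with the tip of the red pointer. Keep it there: the job finishes with the gripper still holding the pin and the slide at the pointer (if you let go, the spring shuts it). Pull only by the pin, do not shift the red pointer, and leave the tape measure, the red magnet square and the steel tube beside the jig where they are.

Things in the scene. Friction and masses are not known exactly. Their poses are not given: they have to be found in the camera images.
- jig: Jig fixed to the table: grey base 195x100x12 mm, dark fixed jaw at one end, blue block (62 mm high) at the other. Origin on the table, on its middle line; z up. The slide opens along its -x (within 12 degrees of the diagonal between world +x and -y: away from the robot and to its right); the +y side has the pointer rail. Blue block ends at x = -60 mm, base at -75, so the eye hangs free.
- draw_slide: The moving part: a yellow carriage 35x60 mm, top 59 mm above the table, with a 14 mm round draw bar through the blue block that ends in a flat steel eye. Its origin coincides with the jig's when shut and moves along the jig's -x as it opens, 0 to 60 mm; hard stops at both ends. A spring shuts it: the pull needed is about 5 N at the start and rises by 1.2 N a cm (11 N at 50 mm). Starts shut.
- eye (a point): Centre of the hole at the top face of the eye, on the draw slide, 56 mm above the table and 105 mm from the jig's origin along -x when shut. Eye plate 42x36x12 mm, upright through hole 17 mm in diameter, open below down to the table; moves with the slide.
- index_line (a point): Outer end of the black index line across the top of the yellow carriage, at its pointer side, 59 mm above the table; moves with the slide. Axes as the jig's.
- pointer_tip (a point): Tip of the red pointer that stands on the rail beside the carriage, 59 mm high, 5 mm away from the carriage side. Axes as the jig's. It stands 25 to 50 mm along the jig's -x from where the index line is at the start, stiff on its rail; it marks how far to open. The line is at the pointer when both have the same x in the jig's frame.
- pin_stand: Dark steel block 50x50x65 mm, fixed to the table, origin under its centre; the pull pin stands in the hole in its middle (16 mm diameter, right through).
- pull_pin: Pull pin, 140 g, upright in the stand at the start. Origin: centre of the underside of its collar, z up towards the handle. Collar 28 mm in diameter, 5 mm thick; above it a square orange handle 22x22 mm, from 5 to 55 mm above the origin, faces square to the pin's x and y (57 mm in all with its steel button); below it a steel shank 12 mm in diameter, 36 mm long, its last 10 mm tapering to 6 mm. At the start the collar rests on the stand (origin 65 mm above the table).
- pin_tip (a point): Lower tip of the pull pin, 36 mm below its origin.
- tape: Tape measure 70x82x39 mm, black and orange, bystander; the one nearest the jig (others lie farther off on the table).
- square: Red magnetic welding square 85x85x17 mm lying flat, bystander; the one nearest the jig (others lie farther off on the table).
- tube: Brown steel tube 63 mm in diameter, 85 mm high, standing, bystander.
Things that resemble listed ones, but are neither listed nor needed, are in the scene too. Of the things like the pull_pin, leave any that is blue; of the rest the smaller one is meant.

How it is judged:
By the outcome, as a careful person would: the job done as asked, in the order asked, and still so for the second after the job is handed in, while the arm keeps its last pose, push and grip.
It also fails if it takes over 45 s, if anything falls off the work surface, if the arm or the gripper's body presses on something with over 40 N, if the wrist force passes 120 N, or if a joint passes its speed limit or range.

## Working session

There is one attempt and no reset: what is moved stays moved. The work goes in short steps, Python scripts to look and compute and a tool call to move; the robot and the scene stay as the last step left them, time stands still between calls to the robot, and variables do not carry over. Pictures are saved under pics/ and viewed, at most 10 in all, crops included, and the job is handed in when it is done.

Besides the shell and the picture viewer there is one more tool, called after "Request:" as name(argument=value, ...), one argument or row to a line, values as JSON. apply_moves: Moves the arm, as the interface text tells. Its arguments: {"type":"object","properties":{"motion":{"type":"array","items":{"type":"array","items":{"type":"number"}}},"claw":{"type":"number"},"newtons":{"type":"number"}},"required":["motion"]}

```bash
mkdir -p pics; ls
cat > h.py <<'E'
from workcell import *
import numpy as np, cv2
def P(name,f):
    im=capture(name); cv2.imwrite('pics/'+f,im); return im
E
python3 - <<'E'
from h import *
a=P('top','t1.png'); b=P('side','s1.png')
s=observe(); print(s['t'],s['tcp_pos'],s['ee_rot'],s['grip_width'])
for c in('top','side'):
    print(c, calibration(c)['cam_to_world'].__array__().round(3).tolist() if 1 else 0)
    for n in('pull_pin','pin_tip','eye','index_line','pointer_tip','jig','draw_slide','pin_stand','tape','square','tube'):
        print(c,n,[(round(d['p'],2),np.round(d['position'],3).tolist()) for d in pinpoint(c,n)[:4]])
E
```

```text
pics
0.1 [ 0.20092752 -0.45752638  0.23087554] [ 9.78671634e-01  2.05430259e-01 -1.08817917e-04 -4.79912828e-04] 0.08577119547897465
top [[-0.01, -0.989, 0.151, 0.409], [-1.0, 0.009, -0.012, -0.249], [0.011, -0.151, -0.989, 0.917], [0.0, 0.0, 0.0, 1.0]]
top pull_pin [(0.72, [0.593, -0.121, 0.065]), (0.65, [0.588, -0.024, 0.052]), (0.48, [0.418, -0.07, 0.032])]
top pin_tip []
top eye [(0.81, [0.52, -0.293, 0.058])]
top index_line [(0.63, [0.355, -0.215, 0.058])]
top pointer_tip [(0.55, [0.379, -0.238, 0.054])]
top jig [(0.64, [0.433, -0.235, 0.003])]
top draw_slide [(0.9, [0.434, -0.236, -0.003])]
top pin_stand [(0.93, [0.588, -0.12, -0.0])]
top tape [(0.91, [0.598, -0.474, -0.003])]
top square [(0.71, [0.498, -0.469, -0.003]), (0.21, [0.378, -0.241, 0.054])]
top tube [(0.8, [0.7, -0.392, -0.003])]
side [[1.0, -0.022, 0.017, 0.515], [-0.028, -0.67, 0.742, -0.89], [-0.005, -0.742, -0.67, 0.658], [0.0, 0.0, 0.0, 1.0]]
side pull_pin [(0.95, [0.583, -0.025, 0.052]), (0.84, [0.584, -0.118, 0.068]), (0.83, [0.419, -0.07, 0.036])]
side pin_tip [(0.9, [0.582, -0.024, -0.002]), (0.72, [0.59, -0.118, 0.026])]
side eye [(0.95, [0.517, -0.292, 0.055])]
side index_line [(0.73, [0.358, -0.216, 0.058])]
side pointer_tip [(0.74, [0.38, -0.243, 0.058])]
side jig [(0.96, [0.433, -0.235, -0.002]), (0.38, [0.52, -0.29, 0.056])]
side draw_slide [(0.2, [0.588, -0.118, 0.026])]
side pin_stand [(0.84, [0.589, -0.12, -0.001]), (0.63, [0.693, -0.39, -0.001])]
side tape [(0.67, [0.596, -0.474, 0.0])]
side square [(0.88, [0.498, -0.47, 0.0])]
side tube [(0.93, [0.696, -0.394, -0.005])]
```

View pics/t1.png

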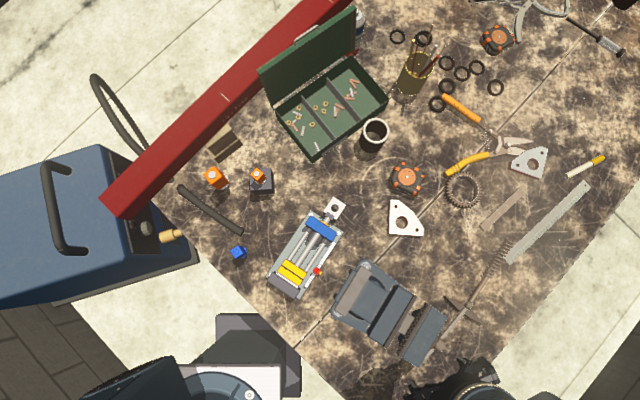

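View pics/s1.png

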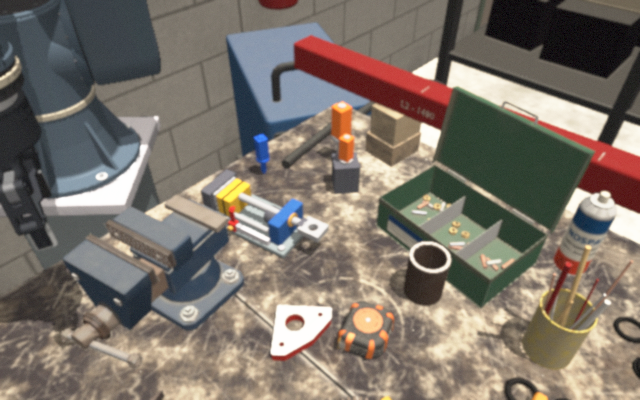

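Three pin-like things in the top picture: blue at (238,252), a large orange one free on the table at (215,178), and a smaller orange one in the dark stand at (258,175). The blue one is excluded. The one in the stand is the smaller orange one, so it fits. I'll confirm it in an enlarged crop that also covers the jig.

Run:
```python
from h import *
a=cv2.imread('pics/t1.png')
c1=cv2.resize(a[155:205,190:290],(800,400),interpolation=cv2.INTER_CUBIC)[:,:800]
c2=cv2.resize(a[195:305,260:350],None,fx=4.4,fy=4.4,interpolation=cv2.INTER_CUBIC)
b=cv2.imread('pics/s1.png')
c3=cv2.resize(b[90:200,320:400],None,fx=4.4,fy=4.4,interpolation=cv2.INTER_CUBIC)
cv2.imwrite('pics/c1.png',cv2.resize(np.vstack([c1,np.hstack([c2,c3,np.zeros((484,800-c2.shape[1]-c3.shape[1],3),np.uint8)])]),(540,597)))
for n in('pull_pin','pin_tip','eye','index_line','pointer_tip','jig'):
    for c in('top','side'):
        capture(c)
        print(c,n,[(round(d['p'],2),np.round(d['position'],4).tolist()) for d in pinpoint(c,n)[:4]])
```

```text
top pull_pin [(0.7, [0.4173, -0.0708, 0.036]), (0.67, [0.5887, -0.0266, 0.0501]), (0.61, [0.59, -0.1206, 0.0626]), (0.45, [0.4324, -0.2342, 0.0014])]
side pull_pin [(0.97, [0.4209, -0.0679, 0.0341]), (0.75, [0.5869, -0.0253, 0.0514]), (0.57, [0.5851, -0.1183, 0.0666])]
top pin_tip []
side pin_tip [(0.79, [0.5897, -0.1179, 0.0269]), (0.72, [0.5864, -0.0233, 0.001]), (0.56, [0.4172, -0.0737, -0.0007])]
top eye [(0.65, [0.5258, -0.291, 0.0549])]
side eye [(0.86, [0.5194, -0.2915, 0.0538])]
top index_line [(0.89, [0.3561, -0.2171, 0.0608]), (0.71, [0.4364, -0.2339, -0.0004])]
side index_line [(0.95, [0.3596, -0.2145, 0.058])]
top pointer_tip [(0.57, [0.3778, -0.2416, 0.0604])]
side pointer_tip [(0.64, [0.3808, -0.2407, 0.0547]), (0.23, [0.6941, -0.3945, -0.0026])]
top jig [(0.92, [0.4323, -0.2353, 0.0033])]
side jig [(0.76, [0.4343, -0.2319, -0.0009]), (0.59, [0.5944, -0.4732, -0.0016])]
```

View pics/c1.png

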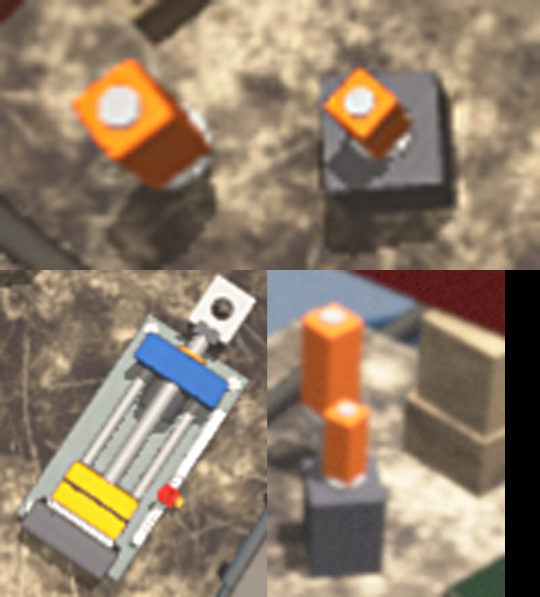

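The crop shows the smaller orange handle standing in the dark stand (crop 360,100), about 45° to the image axes. The larger one stands free at the left (crop 130,110), and the jig's eye hole is at crop (222,305). So the pin in the stand is the one meant. Next I'll check the overhead beam, pinch_z and my own pixel measurements.

```bash
cat >> h.py <<'E'
def ray(c,u,v,cal=None):
    k=cal or calibration(c); M=np.array(k['cam_to_world'],float)
    p=cv2.undistortPoints(np.array([[[u,v]]],float),np.array(k['mtx'],float),np.array(k['D'],float))[0,0]
    return M[:3,3], M[:3,:3]@np.array([p[0],p[1],1])
def atz(c,u,v,z,cal=None):
    o,d=ray(c,u,v,cal); return o+d*(z-o[2])/d[2]
def tri(r1,r2):
    (a,u),(b,v)=r1,r2
    A=np.stack([u,-v],1); s=np.linalg.lstsq(A,b-a,rcond=None)[0]
    p,q=a+s[0]*u,b+s[1]*v; return (p+q)/2,np.linalg.norm(p-q)
def proj(c,p,cal=None):
    k=cal or calibration(c); W=np.linalg.inv(np.array(k['cam_to_world'],float))
    return cv2.projectPoints(np.array([p],float),cv2.Rodrigues(W[:3,:3])[0],W[:3,3],np.array(k['mtx'],float),np.array(k['D'],float))[0][0,0]
E
python3 - <<'E'
from h import *
import workcell; print([n for n in dir(workcell) if n[0]!='_'], globals().get('pinch_z'))
print('beam end', tri(ray('top',102,197),ray('side',296,43)))
print('tick', tri(ray('top',225,97),ray('side',428,87)))
print('stand', atz('top',261,180,0.065))
# orange handle top: crop scale: px = 190+ x/ (8*.675..)
f=540/800
def cp(x,y): return 190+x/(8*f),155+y/(8*f)
print('pin button',atz('top',*cp(360,100),0.122)); 
for p in((360,68),(398,102),(363,128),(323,105)): print(atz('top',*cp(*p),0.12)[:2].round(4))
def cq(x,y): return 260+x/(4.4*f), 195+(y-400*f)/(4.4*f)
print('eye',atz('top',*cq(223,308),.056))
def cr(x,y): return 320+(x-396*f)/(4.4*f), 90+(y-400*f)/(4.4*f)
print('button tri',tri(ray('top',*cp(360,100)),ray('side',*cr(347,408))))
print('wrist',np.array(calibration('wrist')['cam_to_world']).round(3).tolist(), observe()['tcp_pos'])
print(observe().keys())
print([ (n,proj('wrist',p)) for n,p in dict(pin=[.588,-.12,.12],eye=[.52,-.292,.056],ptr=[.379,-.24,.059]).items()])
E
```

```text
['MotionError', 'boxes_of', 'calibration', 'capture', 'observe', 'pinch_z', 'pinpoint', 'sign_off'] 0.0187
beam end (array([0.51169779, 0.1860388 , 0.17441862]), np.float64(0.03882338794225433))
tick (array([ 0.74108291, -0.06187163,  0.18882824]), np.float64(0.006545548928006918))
stand [ 0.58598984 -0.12187879  0.065     ]
pin button [ 0.58869361 -0.12070199  0.122     ]
[ 0.6025 -0.1201]
[ 0.5882 -0.1358]
[ 0.5775 -0.1218]
[ 0.5872 -0.1054]
eye [ 0.52021769 -0.29432722  0.056     ]
button tri (array([ 0.58876991, -0.12077121,  0.12255523]), np.float64(0.00039456358697475603))
wrist [[0.402, -0.868, -0.291, 0.276], [-0.916, -0.381, -0.128, -0.424], [0.0, 0.318, -0.948, 0.373], [0.0, 0.0, 0.0, 1.0]] [ 0.20104988 -0.4577886   0.23131494]
dict_keys(['t', 'joint_pos', 'qvel', 'joint_torque', 'tcp_pos', 'ee_rot', 'contact_force', 'moment', 'gripper_force', 'grip_width'])
[('pin', array([298.39888539, 125.84223866])), ('eye', array([ 293.9689615, -238.8923196])), ('ptr', array([177.20955077, -96.70747707]))]
```

```bash
cat >> h.py <<'E'
from scipy.spatial.transform import Rotation as R
def plan(p,yaw=None,s=None):
    """shift (cm, tool axes) and turn (rad) to put the TCP at p, tool down, tool y at yaw deg"""
    s=s or observe(); r=R.from_quat(s['ee_rot'])
    sh=r.inv().apply(np.array(p)-s['tcp_pos'])*100
    y=r.as_matrix()[:,1]; y0=np.degrees(np.arctan2(y[1],y[0]))
    yaw=y0 if yaw is None else yaw; a=np.radians(yaw)
    t=R.from_matrix(np.array([[-np.sin(a),np.cos(a),0],[np.cos(a),np.sin(a),0],[0,0,-1]]).T)
    print('yaw now %.2f tilt %.2f'%(y0,np.degrees(np.arccos(-r.as_matrix()[2,2]))),'shift',sh.round(2),'turn',(r.inv()*t).as_rotvec().round(4))
E
python3 - <<'E'
from h import *
plan([.589,-.121,.26],-43)
print('vise top',tri(ray('top',365,262),ray('side',70,262)))
E
```

```text
yaw now -66.29 tilt 0.00 shift [ 49.06 -15.24  -2.87] turn [ 0.     -0.     -0.4065]
vise top (array([ 0.3021254 , -0.40535182,  0.1652422 ]), np.float64(0.22078419612080868))
```

Request:
apply_moves(
  motion=[
    [0,0,-4,0,0,0],
    [5,-1.5,-5,0,0,0],
    [49,-15.2,-3,0,0,-0.406],
    [49,-15.2,-3,0,0,-0.406],
    [49,-15.2,-3,0,0,-0.406],
    [49,-15.2,-3,0,0,-0.406],
    [49,-15.2,-3,0,0,-0.406],
    [49,-15.2,-3,0,0,-0.406],
    [49,-15.2,-3,0,0,-0.406],
    [49,-15.2,-3,0,0,-0.406],
    [49,-15.2,-3,0,0,-0.406],
    [49,-15.2,-3,0,0,-0.406],
  ],
  claw=6,
  newtons=100,
)

```text
t: 3.6
tcp_pos: [0.591, -0.1181, 0.2601]
ee_rot: [0.916, 0.4, -0.0, -0.001]
contact_force: [0.3, -0.9, -1.0]
grip_width: 0.0603
gripper_force: 0.0
```

Run:
```python
from h import *
k=calibration('wrist'); P('wrist','w1.png')
import pickle; pickle.dump(k,open('w1.pkl','wb'))
for n in('pull_pin','pin_stand','eye','pointer_tip','index_line'):
    print(n,[(round(d['p'],2),np.round(d['position'],4).tolist()) for d in pinpoint('wrist',n)[:3]])
plan([.589,-.121,.26],-43)
```

```text
pull_pin [(0.8, [0.5868, -0.017, 0.0477]), (0.69, [0.4194, -0.0714, 0.0378]), (0.68, [0.5901, -0.1203, 0.0659])]
pin_stand [(0.88, [0.5879, -0.1173, -0.0012])]
eye [(0.68, [0.5206, -0.2901, 0.0554])]
pointer_tip [(0.78, [0.3835, -0.2363, 0.0666])]
index_line [(0.97, [0.3592, -0.2157, 0.0578])]
yaw now -43.10 tilt 0.02 shift [ 0.19 -0.03  0.17] turn [ 0.0004  0.     -0.0017]
```

View pics/w1.png

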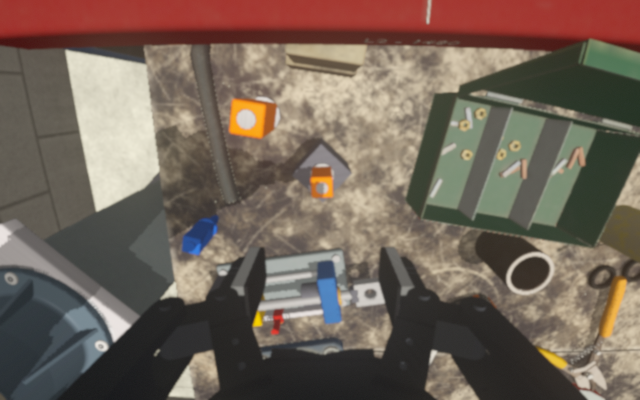

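The wrist view shows our pin top at (321,185), square to the image, and the larger orange one at (250,118). The jig eye is at (370,292). The red beam runs along the top with its lower edge at row ~45, on the camera's side, so I'll check clearance there.

Run:
```python
from h import *
import pickle; k=pickle.load(open('w1.pkl','rb'))
n=np.array([np.cos(np.radians(47)),np.sin(np.radians(47))])
for z in(.12,.15,.19): 
    p=atz('wrist',340,45,z,k); print(z,p.round(3),'along tool x from pin',((p[:2]-[.589,-.121])@n).round(3))
print('top beam near edge',[ (atz('top',205,152,z).round(3), ((atz('top',205,152,z)[:2]-[.589,-.121])@n).round(3)) for z in(.12,.15,.19)])
print('cam',np.array(k['cam_to_world'])[:3,3].round(3))
im=cv2.imread('pics/w1.png'); g=cv2.inRange(cv2.cvtColor(im,cv2.COLOR_BGR2HSV),(3,150,90),(22,255,255))
g[:150]=0; g[230:]=0; g[:,:290]=0; g[:,360:]=0
c=max(cv2.findContours(g,0,2)[0],key=cv2.contourArea); print(cv2.minAreaRect(c))
m=cv2.inRange(im,(150,150,150),(255,255,255)); ys,xs=np.nonzero(m[170:205,308:336]); print(xs.mean()+308,ys.mean()+170,len(xs))
print('button',atz('wrist',xs.mean()+308,ys.mean()+170,.122,k))
for q in [(310,172),(332,171),(311,196),(333,195)]: print(atz('wrist',*q,.12,k)[:2].round(4))
```

```text
0.12 [ 0.688 -0.035  0.12 ] along tool x from pin 0.13
0.15 [ 0.684 -0.038  0.15 ] along tool x from pin 0.126
0.19 [ 0.678 -0.041  0.19 ] along tool x from pin 0.119
top beam near edge [(array([ 0.639, -0.004,  0.12 ]), np.float64(0.12)), (array([ 0.631, -0.014,  0.15 ]), np.float64(0.107)), (array([ 0.619, -0.026,  0.19 ]), np.float64(0.09))]
cam [ 0.647 -0.058  0.402]
((321.0, 182.5), (29.0, 22.0), 90.0)
325.64285714285717 185.94642857142858 56
button [ 0.59376961 -0.11994931  0.122     ]
[ 0.5918 -0.0996]
[ 0.6082 -0.1135]
[ 0.5756 -0.1181]
[ 0.5924 -0.1323]
```

Run:
```python
from h import *
print(observe()['joint_pos'].round(3) if hasattr(observe()['joint_pos'],'round') else observe()['joint_pos']); plan([.589,-.121,.20],137)
```

```text
[-0.205  0.431  0.344  1.484 -0.     2.118]
yaw now -43.10 tilt 0.02 shift [ 0.19 -0.03  6.17] turn [ 0.0000e+00 -6.0000e-04  3.1399e+00]
```

The camera would pass close to the beam, so I'll turn the tool half round. That gives the same grasp with the camera on the free side.

Request:
apply_moves(
  motion=[
    [0.2,0,0,0,0,-1.57],
    [0.2,0,0,0,0,-1.57],
    [0.2,0,0,0,0,-1.57],
    [0.2,0,0,0,0,-1.57],
    [0.2,0,0,0,0,-1.57],
    [0.2,0,0,0,0,-1.57],
    [0.2,0,0,0,0,-1.57],
    [0.2,0,0,0,0,-1.57],
    [0.2,0,0,0,0,-1.57],
    [0.2,0,0,0,0,-1.57],
    [0.2,0,0,0,0,-1.57],
  ],
)

```text
t: 5.0
tcp_pos: [0.5892, -0.1213, 0.2619]
ee_rot: [0.365, 0.931, 0.0, 0.0]
contact_force: [-0.2, 0.8, -0.3]
grip_width: 0.06
gripper_force: 0.0
```

Request:
apply_moves(
  motion=[
    [0,0,6,0,0,-1.57],
    [0,0,6,0,0,-1.57],
    [0,0,6,0,0,-1.57],
    [0,0,6,0,0,-1.57],
    [0,0,6,0,0,-1.57],
    [0,0,6,0,0,-1.57],
    [0,0,6,0,0,-1.57],
    [0,0,6,0,0,-1.57],
    [0,0,6,0,0,-1.57],
    [0,0,6,0,0,-1.57],
    [0,0,6,0,0,-1.57],
  ],
)

```text
t: 6.1
tcp_pos: [0.5892, -0.1213, 0.2019]
ee_rot: [-0.4, 0.917, -0.0, 0.0]
contact_force: [-0.2, 0.5, -0.6]
grip_width: 0.0602
gripper_force: 0.0
```

Run:
```python
from h import *
k=calibration('wrist'); P('wrist','w2.png')
import pickle; pickle.dump(k,open('w2.pkl','wb'))
for n in('pull_pin','pin_stand','eye','pointer_tip','index_line'):
    print(n,[(round(d['p'],2),np.round(d['position'],4).tolist()) for d in pinpoint('wrist',n)[:3]])
print('proj pin top',proj('wrist',[.589,-.121,.122],k))
s=observe(); print(s['t'],s['tcp_pos'],s['joint_pos']); plan([.589,-.121,.081],137)
```

```text
pull_pin [(0.91, [0.5855, -0.0217, 0.0479]), (0.71, [0.4223, -0.0714, 0.036]), (0.69, [0.5898, -0.1214, 0.0646])]
pin_stand [(0.84, [0.5891, -0.1143, -0.0016])]
eye []
pointer_tip [(0.42, [0.5896, -0.1223, 0.067])]
index_line []
proj pin top [322.37632615 206.47009555]
6.4 [ 0.58970098 -0.12059075  0.20153555] [-2.01697967e-01  4.33535095e-01  1.96848851e-01  1.33381965e+00
 -2.99585738e-05 -1.01729430e+00]
yaw now 136.73 tilt 0.02 shift [ 0.08  0.03 12.05] turn [-0.0003  0.0001 -0.0047]
```

View pics/w2.png

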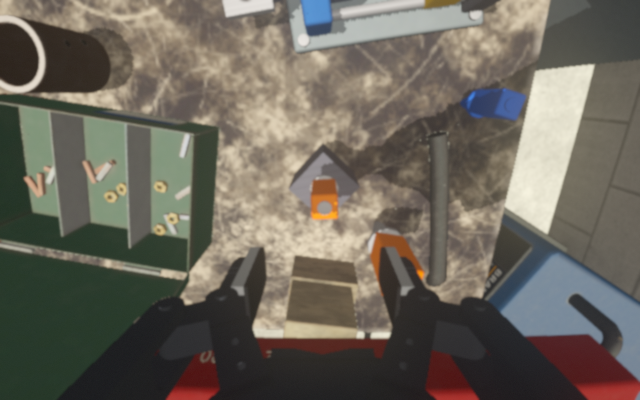

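The pin top shows at (324,206), where the model predicts (322,206), and it is square to the fingers. Beam and toolbox are clear, so I'll descend and grip.

Request:
apply_moves(
  motion=[
    [0,0,4,0,0,0],
    [0,0,8,0,0,0],
    [0,0,11,0,0,0],
    [0.1,0,12.4,0,0,0],
    [0.1,0,12.4,0,0,0],
    [0.1,0,12.4,0,0,0],
  ],
  claw=5,
)

```text
t: 7.0
tcp_pos: [0.5894, -0.121, 0.078]
ee_rot: [-0.397, 0.918, -0.0, 0.0]
contact_force: [-0.1, -0.3, 0.2]
grip_width: 0.0504
gripper_force: 0.0
```

Request:
apply_moves(
  motion=[
    [0,0,0,0,0,0],
    [0,0,0,0,0,0],
    [0,0,0,0,0,0],
    [0,0,0,0,0,0],
    [0,0,0,0,0,0],
    [0,0,0,0,0,0],
    [0,0,0,0,0,0],
    [0,0,0,0,0,0],
  ],
  claw=1.5,
  newtons=100,
)

```text
t: 7.8
tcp_pos: [0.59, -0.121, 0.0786]
ee_rot: [-0.398, 0.917, -0.001, 0.001]
contact_force: [-1.2, 0.6, 8.1]
grip_width: 0.0213
gripper_force: 97.9
```

Request:
apply_moves(
  motion=[
    [0,0,-0.5,0,0,0],
    [0,0,-1.5,0,0,0],
    [0,0,-4,0,0,0],
    [0,0,-7,0,0,0],
    [0,0,-7,0,0,0],
  ],
)

```text
t: 8.3
tcp_pos: [0.5913, -0.1213, 0.1522]
ee_rot: [-0.398, 0.917, -0.002, 0.003]
contact_force: [0.3, -0.2, -1.5]
grip_width: 0.0207
gripper_force: 97.8
```

Run:
```python
from h import *
s=observe(); print(s['t'],s['tcp_pos'],s['grip_width'],s['contact_force'])
for i in range(3):
  for c in('top','side'):
    P(c,'%s_l.png'%c)
    for n in('eye','pin_tip','pull_pin','pointer_tip','index_line') if i<2 else ('eye','pin_tip'):
        print(c,n,[(round(d['p'],2),np.round(d['position'],4).tolist()) for d in pinpoint(c,n)[:3]])
plan([.520,-.292,.148],s=s)
```

```text
8.3 [ 0.59129098 -0.12127393  0.15216479] 0.020676778160748845 [ 0.31388879 -0.19588233 -1.4547313 ]
top eye [(0.81, [0.5234, -0.2922, 0.0539])]
top pin_tip []
top pull_pin [(0.61, [0.4181, -0.0732, 0.0352]), (0.56, [0.4308, -0.2353, 0.001]), (0.49, [0.5875, -0.0221, 0.0526])]
top pointer_tip [(0.4, [0.3765, -0.2414, 0.0548])]
top index_line [(0.89, [0.3557, -0.2167, 0.06])]
side eye [(0.8, [0.5181, -0.2942, 0.0521])]
side pin_tip [(0.88, [0.5903, -0.119, 0.0952]), (0.72, [0.4179, -0.0725, 0.0]), (0.6, [0.5829, -0.0248, 0.0042])]
side pull_pin [(0.87, [0.5843, -0.0263, 0.0488]), (0.83, [0.4207, -0.067, 0.0337]), (0.82, [0.5865, -0.1179, 0.133])]
side pointer_tip [(0.49, [0.3806, -0.24, 0.0582])]
side index_line [(0.6, [0.3616, -0.2147, 0.0599])]
top eye [(0.87, [0.5243, -0.2937, 0.0526])]
top pin_tip []
top pull_pin [(0.63, [0.5889, -0.0258, 0.0538]), (0.6, [0.5867, -0.1198, 0.1296]), (0.49, [0.4189, -0.0721, 0.0335])]
top pointer_tip [(0.54, [0.3785, -0.2398, 0.0591])]
top index_line [(0.73, [0.3566, -0.2171, 0.0589])]
side eye [(0.98, [0.5176, -0.2893, 0.0516])]
side pin_tip [(0.92, [0.5886, -0.1185, 0.0958]), (0.79, [0.586, -0.0221, 0.0005]), (0.79, [0.4173, -0.0746, 0.0011])]
side pull_pin [(0.94, [0.42, -0.0693, 0.0342]), (0.9, [0.5844, -0.0279, 0.0483]), (0.71, [0.5858, -0.1183, 0.1333])]
side pointer_tip [(0.49, [0.3772, -0.2416, 0.0599])]
side index_line [(0.91, [0.359, -0.2143, 0.058])]
top eye [(0.93, [0.5229, -0.2937, 0.0525])]
top pin_tip [(0.17, [0.4342, -0.2385, 0.004])]
side eye [(0.9, [0.5202, -0.2941, 0.0522])]
side pin_tip [(0.77, [0.5886, -0.1192, 0.0961]), (0.69, [0.5849, -0.0234, 0.0033]), (0.67, [0.4157, -0.0709, -0.0039])]
yaw now 136.88 tilt 0.37 shift [17.34 -6.46  0.39] turn [-0.0054  0.0033  0.    ]
```

Run:
```python
from h import *
s=observe(); print(s['tcp_pos'])
for c,z in(('top',.056),('side',.056)):
    im=np.mean([capture(c).astype(float) for _ in range(3)],0)
    g=cv2.cvtColor(im.astype(np.uint8),cv2.COLOR_BGR2GRAY).astype(float)
    u,v=proj(c,[.5205,-.293,.056]); x0,y0=int(round(u)),int(round(v)); w=6
    G=cv2.resize(g[y0-w:y0+w+1,x0-w:x0+w+1],None,fx=8,fy=8,interpolation=cv2.INTER_CUBIC)
    print(c,u,v); print(g[y0-w:y0+w+1,x0-w-2:x0+w+3].astype(int))
```

```text
[ 0.58925677 -0.12085188  0.14730457]
top 334.51409663468786 207.67972534891612
[[126 166 225 248 247 247 247 247 247 246 246 247 250 254 249 177 110]
 [131 206 251 248 249 251 252 252 252 252 249 247 247 248 252 249 218]
 [160 241 249 249 250 226 192 158 162 205 243 250 247 246 246 248 252]
 [217 251 249 251 234 132  95 102 112 117 170 234 249 246 244 245 249]
 [252 249 249 249 176  98  98 112 125  98 111 204 252 246 243 246 251]
 [249 248 249 236 111  60  74 116 140 136 102 167 243 246 245 248 251]
 [247 247 249 238 124  56  72 107 119 123 119 169 243 247 247 252 247]
 [247 247 249 246 139  58  54  63  69  90 134 201 249 248 250 249 180]
 [248 249 250 251 227 115  59  54  57  82 153 235 249 250 251 215 102]
 [237 252 252 253 254 228 142 111 117 170 238 251 250 253 248 140  73]
 [155 176 225 248 254 253 250 249 242 247 250 249 251 248 176  94  76]
 [136 135 163 232 252 252 253 252 250 248 247 250 250 208 115 112  97]
 [142 141 147 179 205 223 252 250 247 246 248 253 247 137  83 101 118]]
side 312.97072062134504 226.72454696018193
[[191 215 234 243 246 247 247 246 246 246 245 245 244
[... 170 characters left out ...]
244 239 228 213 196 187 179 181 190 210 227 240 245 246 246]
 [245 245 240 225 197 171 157 145 139 135 144 166 200 230 243 246 246]
 [247 244 233 205 169 151 142 134 128 120 120 136 176 221 240 245 246]
 [246 244 231 199 161 143 134 129 124 119 117 128 168 219 240 245 246]
 [246 244 236 213 169 141 127 119 119 120 125 150 190 228 243 245 246]
 [246 245 242 229 197 160 141 130 131 142 165 194 225 240 245 246 246]
 [245 246 246 240 229 212 193 185 184 198 218 232 241 245 246 246 245]
 [237 243 245 245 243 239 235 233 234 236 239 244 246 246 246 246 242]
 [205 224 235 241 244 245 245 244 244 245 245 246 246 246 246 244 233]
 [146 169 194 220 232 238 243 245 245 246 245 245 245 245 244 237 217]]
```

Run:
```python
from h import *
ss=[]
for i in range(3): ss.append(observe()); capture('top')
print([np.round(q['tcp_pos'],4) for q in ss])
s=dict(ss[-1]); s['tcp_pos']=np.mean([q['tcp_pos'] for q in ss],0); plan([.5206,-.2929,.148],s=s)
print(tri(ray('top',334.3,207.6),ray('side',312.8,227.0)))
```

```text
[array([ 0.5892, -0.1209,  0.1473]), array([ 0.5892, -0.1209,  0.1473]), array([ 0.5893, -0.1209,  0.1473])]
yaw now 136.88 tilt 0.00 shift [17.25 -6.75 -0.07] turn [-0. -0. -0.]
(array([ 0.52050912, -0.29258738,  0.05499457]), np.float64(0.0006258248687074803))
```

Request:
apply_moves(
  motion=[
    [4,-1.6,0,0,0,0],
    [8,-3.1,0,0,0,0],
    [12,-4.7,0,0,0,0],
    [15,-5.9,0,0,0,0],
    [17.2,-6.7,0,0,0,0],
    [17.2,-6.7,0,0,0,0],
    [17.2,-6.7,1.5,0,0,0],
    [17.2,-6.7,2.5,0,0,0],
    [17.2,-6.7,2.5,0,0,0],
    [17.2,-6.7,2.5,0,0,0],
  ],
)

```text
t: 11.25
tcp_pos: [0.5207, -0.2917, 0.1224]
ee_rot: [-0.398, 0.917, 0.0, -0.0]
contact_force: [0.6, -0.3, -1.3]
grip_width: 0.0211
gripper_force: 97.9
```

Run:
```python
from h import *
s=observe(); print(s['t'],s['tcp_pos'],s['contact_force'],s['grip_width'])
b=P('side','s3.png'); 
for c in('side','top'):
    if c=='top': P('top','t3.png')
    for n in('pin_tip','eye','pull_pin'): print(c,n,[(round(d['p'],2),np.round(d['position'],4).tolist()) for d in pinpoint(c,n)[:4]])
u,v=proj('side',[s['tcp_pos'][0],s['tcp_pos'][1],s['tcp_pos'][2]-.0494]); print('pred tip px',u,v,'hole',proj('side',[.5205,-.2927,.056]))
cv2.imwrite('pics/c3.png',cv2.resize(b[130:260,250:390],None,fx=4.3,fy=4.3,interpolation=cv2.INTER_CUBIC))
plan([.5206,-.2928,.0694])
```

```text
11.25 [ 0.5206697  -0.29173057  0.12236718] [ 0.63769537 -0.2734738  -1.25568607] 0.021146574790785126
side pin_tip [(0.95, [0.5212, -0.2915, 0.072]), (0.76, [0.587, -0.0216, 0.0033]), (0.65, [0.4181, -0.0733, -0.0011])]
side eye [(0.58, [0.5191, -0.2904, 0.0539])]
side pull_pin [(0.96, [0.4209, -0.0655, 0.0355]), (0.85, [0.515, -0.29, 0.1098]), (0.56, [0.5844, -0.0288, 0.0478])]
top pin_tip [(0.26, [0.5, -0.4703, 0.0003])]
top eye []
top pull_pin [(0.88, [0.5876, -0.0237, 0.0519])]
pred tip px 312.93778763155365 219.1641814563445 hole [312.96718531 226.60082131]
yaw now 136.88 tilt 0.02 shift [ 0.05 -0.03  5.31] turn [-0.0003  0.0001  0.    ]
```

View pics/c3.png

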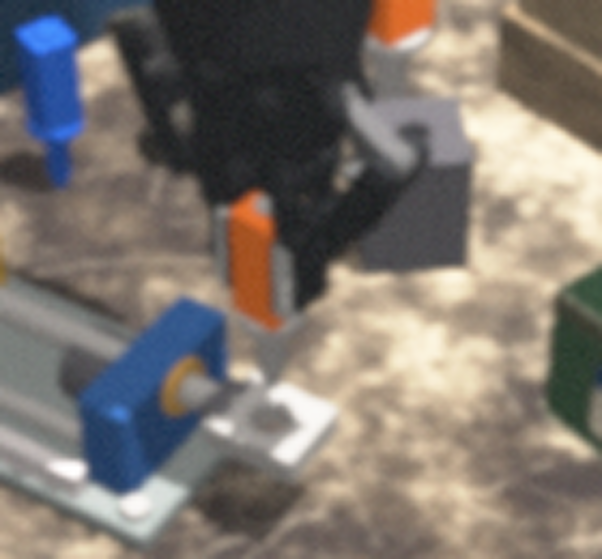

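The pin tip hangs just above the hole: tip at crop (270,385), hole at (270,415). That agrees with the prediction, so I'll lower it gently, checking force.

Request:
apply_moves(
  motion=[
    [0.1,0,0.8,0,0,0],
    [0.1,0,1.4,0,0,0],
    [0.1,0,1.8,0,0,0],
    [0.1,0,2.2,0,0,0],
    [0.1,0,2.6,0,0,0],
    [0.1,0,3,0,0,0],
  ],
)

```text
t: 12.25
tcp_pos: [0.5199, -0.2929, 0.092]
ee_rot: [-0.398, 0.917, -0.0, -0.0]
contact_force: [-0.4, 0.2, -1.9]
grip_width: 0.021
gripper_force: 97.9
```

Request:
apply_moves(
  motion=[
    [0,0,0.5,0,0,0],
    [0,0,1,0,0,0],
    [0,0,1.5,0,0,0],
    [0,0,1.9,0,0,0],
    [0,0,2.1,0,0,0],
    [0,0,2.1,0,0,0],
  ],
)

```text
t: 12.85
tcp_pos: [0.5198, -0.2928, 0.071]
ee_rot: [-0.398, 0.917, 0.0, -0.0]
contact_force: [-0.4, 1.0, -1.3]
grip_width: 0.0209
gripper_force: 97.9
```

Run:
```python
from h import *
s=observe(); print(s['t'],s['tcp_pos'],s['contact_force'],s['moment'],s['grip_width'])
for c in('side','top'):
    P(c,c+'4.png')
    for n in('eye','pull_pin','index_line','pointer_tip'): print(c,n,[(round(d['p'],2),np.round(d['position'],4).tolist()) for d in pinpoint(c,n)[:4]])
```

```text
12.85 [ 0.51976638 -0.29283201  0.07100966] [-0.42508686  0.96298267 -1.25410528] [-0.04656757  0.02529386 -0.01116919] 0.020939667195761902
side eye [(0.97, [0.5182, -0.291, 0.0569])]
side pull_pin [(0.65, [0.422, -0.0675, 0.0353]), (0.61, [0.5161, -0.2915, 0.0593]), (0.58, [0.5859, -0.0269, 0.0477])]
side index_line [(0.72, [0.36, -0.2152, 0.0577]), (0.32, [0.521, -0.2892, 0.0189])]
side pointer_tip [(0.56, [0.3781, -0.2453, 0.0572])]
top eye []
top pull_pin [(0.84, [0.588, -0.0237, 0.056])]
top index_line []
top pointer_tip []
```

Request:
apply_moves(
  motion=[
    [0,0,0.1,0,0,0],
    [0,0,0.15,0,0,0],
    [0,0,0.15,0,0,0],
  ],
)

```text
t: 13.65
tcp_pos: [0.5199, -0.2929, 0.0698]
ee_rot: [-0.398, 0.917, 0.0, -0.0]
contact_force: [-0.1, -0.2, -0.5]
grip_width: 0.0208
gripper_force: 98.0
```

Request:
apply_moves(
  motion=[
    [0,0,0.05,0,0,0],
    [0,0,0.1,0,0,0],
    [0,0,0.1,0,0,0],
  ],
)

```text
t: 13.95
tcp_pos: [0.52, -0.293, 0.0696]
ee_rot: [-0.398, 0.917, -0.0, 0.0]
contact_force: [-3.8, 2.2, 11.2]
grip_width: 0.0205
gripper_force: 99.3
```

Collar contact is confirmed: +11 N up at origin height ≈56 mm. I'll ease the press slightly and draw along the jig's −x, about −34° in the world.

Request:
apply_moves(
  motion=[
    [0,0,-0.04,0,0,0],
    [-0.05,-0.3,-0.04,0,0,0],
    [-0.1,-0.6,-0.04,0,0,0],
    [-0.15,-0.9,-0.04,0,0,0],
    [-0.19,-1.2,-0.04,0,0,0],
    [-0.24,-1.5,-0.04,0,0,0],
    [-0.29,-1.8,-0.04,0,0,0],
    [-0.32,-2,-0.04,0,0,0],
    [-0.32,-2,-0.04,0,0,0],
  ],
)

```text
t: 14.85
tcp_pos: [0.5366, -0.3042, 0.0696]
ee_rot: [-0.398, 0.917, 0.0, -0.0]
contact_force: [-5.5, 3.5, 11.2]
grip_width: 0.0208
gripper_force: 98.9
```

Run:
```python
from h import *
s=observe(); print(s['t'],s['tcp_pos'],s['contact_force'],s['moment'],s['grip_width'])
k=calibration('wrist'); w=P('wrist','w5.png'); b=P('side','s5.png'); a=P('top','t5.png')
for c in('side','wrist','top'):
    for n in('eye','pull_pin','index_line','pointer_tip'): print(c,n,[(round(d['p'],2),np.round(d['position'],4).tolist()) for d in pinpoint(c,n)[:3]])
u,v=proj('side',[.37,-.225,.059]); u,v=int(u),int(v); print(u,v,proj('wrist',[.37,-.225,.059],k))
cb=cv2.resize(b[v-30:v+30,u-35:u+65],(800,480),interpolation=cv2.INTER_CUBIC)
cv2.imwrite('pics/c5.png',cb); cv2.imwrite('pics/c5w.png',w)
```

```text
14.85 [ 0.53661763 -0.30420087  0.06960216] [-5.54752029  3.50704432 11.15484369] [ 0.78203847  1.19796507 -0.07558781] 0.02079522582580823
side eye [(0.66, [0.5353, -0.3027, 0.0525])]
side pull_pin [(0.86, [0.4192, -0.0677, 0.0318])]
side index_line [(0.92, [0.3716, -0.2239, 0.0553]), (0.32, [0.4279, -0.2355, 0.0002])]
side pointer_tip [(0.55, [0.3766, -0.2406, 0.0596])]
wrist eye []
wrist pull_pin [(0.64, [0.4222, -0.0746, 0.0345]), (0.6, [0.5386, -0.3051, 0.0544])]
wrist index_line [(0.89, [0.3727, -0.2241, 0.0604])]
wrist pointer_tip [(0.61, [0.3858, -0.2375, 0.0635])]
top eye []
top pull_pin [(0.67, [0.589, -0.025, 0.0528])]
top index_line []
top pointer_tip [(0.28, [0.5971, -0.4742, -0.0027])]
229 200 [641.79559125 153.57201016]
```

View pics/c5.png

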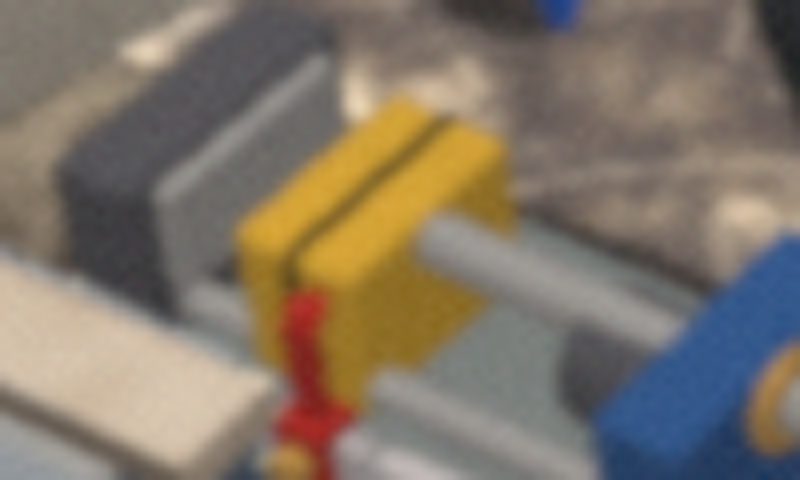

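The slide is out about 16 mm. The index line's outer end is at crop (290,255), and the red pointer's top is at about (308,292), still ahead along the opening direction. Next: the remaining distance.

Run:
```python
from h import *
S=lambda x,y:(229-35+(x+.5)/8-.5,200-30+(y+.5)/8-.5)
def cq(x,y): f=.675; return 260+x/(4.4*f), 195+(y-400*f)/(4.4*f)
E0=atz('top',334.3,207.6,.056)
# base edges direction (top, z=.012)
for a,b in(((20,515),(150,318)),((110,578),(242,380))):
    p,q=atz('top',*cq(*a),.012),atz('top',*cq(*b),.012); d=(q-p)[:2]; print('axis',np.degrees(np.arctan2(d[1],d[0])))
th=np.radians(-34); d=np.array([np.cos(th),np.sin(th)]); y=np.array([d[1],-d[0]])
for n,pt in dict(idx=S(290,252),ptr=S(305,290),ptr2=S(310,296)).items():
    p=atz('side',*pt,.059); r=p[:2]-[.5205,-.2927]; print(n,p.round(4),'open',(r@d).round(4),'y',(r@y).round(4))
a=cv2.imread('pics/t1.png'); h=cv2.cvtColor(a,cv2.COLOR_BGR2HSV)
m=((h[...,0]<4)|(h[...,0]>172))&(h[...,1]>150); m[:255]=0;m[300:]=0;m[:,:300]=0;m[:,335:]=0
ys,xs=np.nonzero(m); print(list(zip(xs,ys)))
for q in [(317,270),(315,270)]:
    p=atz('top',*q,.059); r=p[:2]-[.5205,-.2927]; print('top ptr',q,(r@d).round(4),(r@y).round(4))
```

```text
axis -33.650303526858046
axis -34.55280357318359
idx [ 0.3711 -0.2255  0.059 ] open -0.1615 y 0.0278
ptr [ 0.3758 -0.2383  0.059 ] open -0.1504 y 0.0359
ptr2 [ 0.3771 -0.2403  0.059 ] open -0.1482 y 0.0368
[(np.int64(316), np.int64(267)), (np.int64(315), np.int64(268)), (np.int64(316), np.int64(268)), (np.int64(317), np.int64(268)), (np.int64(313), np.int64(269)), (np.int64(314), np.int64(269)), (np.int64(315), np.int64(269)), (np.int64(316), np.int64(269)), (np.int64(317), np.int64(269)), (np.int64(318), np.int64(269)), (np.int64(319), np.int64(269)), (np.int64(313), np.int64(270)), (np.int64(314), np.int64(270)), (np.int64(315), np.int64(270)), (np.int64(316), np.int64(270)), (np.int64(317), np.int64(270)), (np.int64(318), np.int64(270)), (np.int64(319), np.int64(270)), (np.int64(313), np.int64(271)), (np.int64(314), np.int64(271)), (np.int64(315), np.int64(271)), (np.int64(316), np.int64(271)), (np.int64(317), np.int64(271)), (np.int64(318), np.int64(271)), (np.int64(314), np.int64(272)), (np.int64(315), np.int64(272)), (np.int64(316), np.int64(272)), (np.int64(317), np.int64(272)), (np.int64(316), np.int64(273)), (np.int64(317), np.int64(273)), (np.int64(316), np.int64(274)), (np.int64(317), np.int64(274))]
top ptr (317, 270) -0.1418 0.0452
top ptr (315, 270) -0.1443 0.0414
```

Run:
```python
from h import *
w=cv2.imread('pics/w5.png'); a=cv2.imread('pics/t1.png')
c1=cv2.resize(w[90:240,500:640],(560,600),interpolation=cv2.INTER_CUBIC)
c2=cv2.resize(a[255:305,300:320],(240,600),interpolation=cv2.INTER_CUBIC)
cv2.imwrite('pics/c6.png',np.hstack([c1,c2]))
```

```text
(no output)
```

View pics/c6.png

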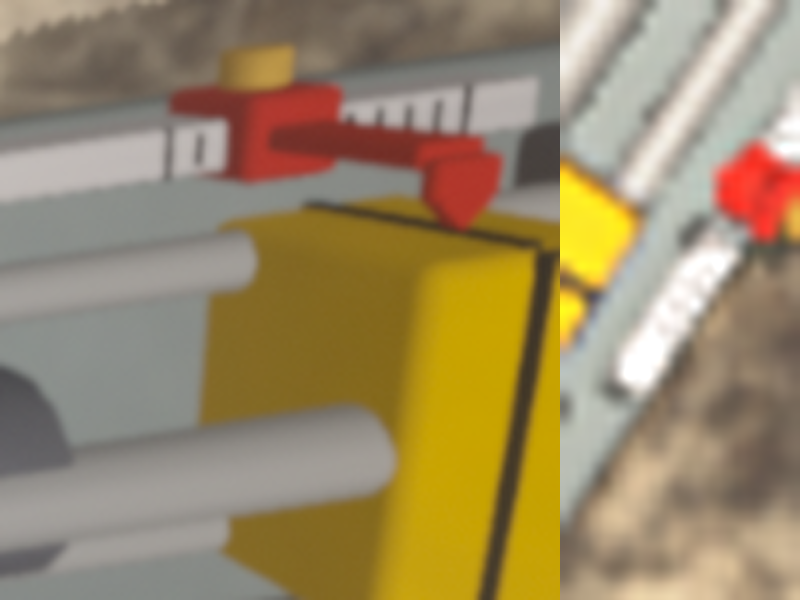

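The wrist view shows it clearly: pointer tip at crop (460,228) = px (615,147), outer index line end at crop (542,245) = px (635.5,151).

Run:
```python
from h import *
k=calibration('wrist'); th=np.radians(-34); d=np.array([np.cos(th),np.sin(th)]); y=np.array([d[1],-d[0]])
S=lambda x,y_:(500+(x+.5)/4-.5,90+(y_+.5)/4-.5)
for n,q in dict(ptr=(460,228),idx=(542,247),idxfar=(485,600)).items():
    p=atz('wrist',*S(*q),.059,k); r=p[:2]-[.5205,-.2927]; print(n,p.round(4),'open',(r@d).round(4),'y',(r@y).round(4))
p,q=[atz('wrist',*S(*q),.059,k)[:2] for q in((542,247),(485,600))]; v=p-q; print('line dir -> axis',np.degrees(np.arctan2(v[1],v[0]))+90, np.linalg.norm(v))
s=observe(); print(s['tcp_pos'], s['tcp_pos'][:2]-np.array([.520,-.293]), (s['tcp_pos'][:2]-np.array([.5205,-.2927]))@d)
```

```text
ptr [ 0.3805 -0.2396  0.059 ] open -0.1457 y 0.0343
idx [ 0.3724 -0.2288  0.059 ] open -0.1585 y 0.0299
idxfar [ 0.4021 -0.1835  0.059 ] open -0.1592 y -0.0243
line dir -> axis -33.298012595573766 0.054159050273833824
[ 0.53646923 -0.30409464  0.06964424] [ 0.01646923 -0.01109464] 0.019610891212307725
```

Request:
apply_moves(
  motion=[
    [-0.05,-0.3,0,0,0,0],
    [-0.1,-0.6,0,0,0,0],
    [-0.15,-0.9,0,0,0,0],
    [-0.2,-1.22,0,0,0,0],
    [-0.2,-1.22,0,0,0,0],
    [-0.2,-1.22,0,0,0,0],
  ],
)

```text
t: 16.2
tcp_pos: [0.5466, -0.311, 0.0697]
ee_rot: [-0.398, 0.917, 0.0, -0.0]
contact_force: [-7.1, 3.8, 11.5]
grip_width: 0.0206
gripper_force: 99.0
```

Run:
```python
from h import *
s=observe(); print(s['t'],s['tcp_pos'],s['contact_force'],s['grip_width'])
k=calibration('wrist'); w=P('wrist','w7.png')
import pickle; pickle.dump(k,open('w7.pkl','wb'))
for p in([.3805,-.2396,.059],): print(proj('wrist',p,k))
c1=cv2.resize(w[90:240,500:640],(560,600),interpolation=cv2.INTER_CUBIC)
b=P('side','s7.png'); c2=cv2.resize(b[180:255,222:252],(240,600),interpolation=cv2.INTER_CUBIC)
cv2.imwrite('pics/c7.png',np.hstack([c1,c2]))
for c in('wrist','side'):
    for n in('pull_pin','index_line','pointer_tip','eye'): print(c,n,[(round(d['p'],2),np.round(d['position'],4).tolist()) for d in pinpoint(c,n)[:3]])
```

```text
16.2 [ 0.54662503 -0.31097502  0.06965617] [-7.08123763  3.83179334 11.50757301] 0.02062912957836907
[635.37186052 143.54585823]
wrist pull_pin [(0.74, [0.5457, -0.3123, 0.0566])]
wrist index_line [(0.88, [0.3826, -0.2356, 0.0616])]
wrist pointer_tip [(0.8, [0.3816, -0.2362, 0.0631]), (0.57, [0.6976, -0.3908, 0.0021])]
wrist eye []
side pull_pin [(0.89, [0.4185, -0.0699, 0.0331]), (0.84, [0.5452, -0.3072, 0.0567]), (0.35, [0.3817, -0.2308, 0.0558])]
side index_line [(0.82, [0.3818, -0.2297, 0.0564])]
side pointer_tip []
side eye []
```

View pics/c7.png

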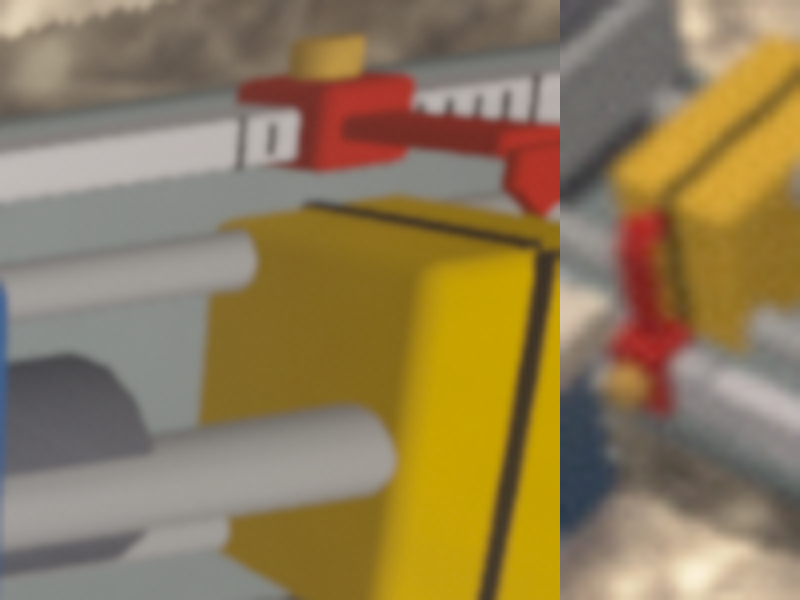

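Run:
```python
from h import *
import pickle; k=pickle.load(open('w7.pkl','rb'))
S=lambda x,y_:(500+(x+.5)/4-.5,90+(y_+.5)/4-.5)
for th in(-33.3,-34):
  t=np.radians(th); d=np.array([np.cos(t),np.sin(t)]); y=np.array([d[1],-d[0]])
  for n,q in dict(ptr=(543,216),idx=(542,247),idxfar=(485,600)).items():
    p=atz('wrist',*S(*q),.059,k); r=p[:2]-[.5205,-.2927]; print(th,n,p.round(4),'open',(r@d).round(4),'y',(r@y).round(4))
  # where the line would be in the picture if carried on to the tip
  p=atz('wrist',*S(542,247),.059,k); q=p.copy(); q[:2]+=.0045*y; u=proj('wrist',q,k); print('line carried on at crop',(u[0]-500)*4,(u[1]-90)*4)
w=cv2.imread('pics/w7.png')
r=w[135:147,626:640].astype(int); print((r[...,2]-r[...,1]))
g=cv2.cvtColor(w,cv2.COLOR_BGR2GRAY)[148:160,626:640]; print(g)
```

```text
-33.3 ptr [ 0.3805 -0.2396  0.059 ] open -0.1462 y 0.0324
-33.3 idx [ 0.3825 -0.2356  0.059 ] open -0.1467 y 0.0281
-33.3 idxfar [ 0.4122 -0.1904  0.059 ] open -0.1467 y -0.0261
line carried on at crop 545.0987933115139 212.95524221342907
-34 ptr [ 0.3805 -0.2396  0.059 ] open -0.1458 y 0.0342
-34 idx [ 0.3825 -0.2356  0.059 ] open -0.1463 y 0.0299
-34 idxfar [ 0.4122 -0.1904  0.059 ] open -0.147 y -0.0243
line carried on at crop 545.4669709376817 212.8974636092962
[[ 61  80  94 107 116 122 125 124 125 126 125 124 125 125]
 [ 59  78  92 104 114 121 123 125 124 126 125 125 125 125]
 [ 47  69  85  95 105 115 122 123 125 124 123 125 125 125]
 [ 27  47  68  81  92 108 118 124 125 125 124 124 124 124]
 [ 13  26  46  64  79  98 112 121 123 124 124 124 121 118]
 [  9  14  28  47  66  82 100 113 121 124 123 118 103  87]
 [  8  10  16  30  49  69  84 101 114 121 119 100  71  45]
 [ 12  12  14  22  37  55  68  83 100 109 101  73  40  19]
 [ 21  19  18  22  30  41  48  57  71  82  73  45  22   9]
 [ 27  26  26  26  29  33  37  40  46  51  45  29  16  11]
 [ 29  29  30  29  29  30  31  32  34  35  32  26  22  20]
 [ 30  30  29  30  29  30  30  30  31  31  30  29  28  27]]
[[ 83  86  87  92  96 100 103 104 105 107 110 110 111 111]
 [ 63  65  67  71  77  83  87  89  93 100 108 111 110 112]
 [ 68  66  62  61  59  63  68  71  79  93 105 110 111 112]
 [ 94  89  85  77  71  72  75  75  76  87 101 103 104 106]
 [113 113 111 108 102 102 103  95  80  78  84  84  84  88]
 [126 128 130 129 128 128 123 105  78  64  62  63  68  74]
 [137 139 139 140 141 141 132 105  71  56  54  55  67  82]
 [143 143 146 147 147 145 136 104  67  53  52  57  75  98]
 [147 148 148 149 150 149 138 104  66  53  54  59  85 112]
 [149 151 151 152 153 152 140 106  66  53  52  61  90 118]
 [152 153 154 154 154 154 143 107  67  53  54  64  94 123]
 [154 154 155 155 155 153 140 105  65  54  54  68 101 129]]
```

About 0.5 mm remains. A last small step, then a check.

Request:
apply_moves(
  motion=[
    [-0.01,-0.05,0,0,0,0],
    [-0.01,-0.05,0,0,0,0],
    [-0.01,-0.05,0,0,0,0],
    [-0.01,-0.05,0,0,0,0],
  ],
)

```text
t: 17.1
tcp_pos: [0.5469, -0.3112, 0.0696]
ee_rot: [-0.398, 0.917, 0.0, -0.0]
contact_force: [-7.2, 4.0, 11.9]
grip_width: 0.0207
gripper_force: 99.0
```

Run:
```python
from h import *
s=observe(); print(s['t'],s['tcp_pos'],s['contact_force'],s['grip_width'],s['gripper_force'])
k=calibration('wrist'); w=P('wrist','w8.png')
r=w[138:147,628:640].astype(int); D=r[...,2]-r[...,1]; print(D)
g=cv2.cvtColor(w,cv2.COLOR_BGR2GRAY)[152:158,628:640]; print(g)
for n in('tape','square','tube'):
    capture('side'); print(n,[np.round(q['position'],3).tolist() for q in pinpoint('side',n)[:1]])
t=np.radians(-33.7); d=np.array([np.cos(t),np.sin(t)])
tip=proj('wrist',[.3805,-.2396,.059],k); print(tip)
for dx in(634.8,635.2,635.6):
    print(dx,((atz('wrist',dx,143.5,.059,k)-atz('wrist',635.4,151.5,.059,k))[:2]@d*1e3).round(2))
```

```text
17.1 [ 0.54690596 -0.31115728  0.06961792] [-7.216511    3.99135453 11.94681616] 0.020687483454979234 99.04016733169556
[[ 56  73  82  94 109 120 123 124 124 125 124 124]
 [ 35  54  69  82  99 113 120 124 125 125 123 121]
 [ 20  35  55  71  85 103 115 123 123 122 115 105]
 [ 12  22  39  58  73  87 104 117 120 114  92  70]
 [ 12  16  27  44  57  68  84  99 107  92  61  35]
 [ 18  18  24  35  43  48  56  68  76  63  35  16]
 [ 25  25  27  30  33  35  38  42  47  41  23  14]
 [ 30  29  29  30  30  31  32  33  33  31  24  20]
 [ 30  29  29  30  30  29  30  31  29  29  28  28]]
[[111 108 103 102 101  91  78  79  83  83  85  90]
 [130 130 129 128 122 104  76  63  64  64  71  80]
 [139 140 142 141 132 105  71  55  53  57  71  90]
 [146 146 147 145 135 103  66  53  53  57  77 102]
 [149 150 150 149 137 103  63  53  53  59  86 113]
 [151 152 153 151 140 105  66  53  54  61  90 119]]
tape [[0.594, -0.472, -0.003]]
square [[0.498, -0.468, -0.001]]
tube [[0.694, -0.394, -0.003]]
[635.92374038 143.44409656]
634.8 1.09
635.2 0.85
635.6 0.6
```

Request:
apply_moves(
  motion=[
    [0,-0.03,0,0,0,0],
    [0,-0.03,0,0,0,0],
    [0,-0.03,0,0,0,0],
    [0,-0.03,0,0,0,0],
  ],
)

```text
t: 17.85
tcp_pos: [0.5471, -0.3113, 0.0696]
ee_rot: [-0.398, 0.917, 0.0, -0.0]
contact_force: [-6.9, 3.6, 11.5]
grip_width: 0.0211
gripper_force: 99.0
```

Run:
```python
from h import *
s=observe(); print(s['t'],s['tcp_pos'],s['contact_force'],s['qvel'])
print(sign_off())
```

```text
17.85 [ 0.54709824 -0.31132657  0.06963112] [-6.90919047  3.62574894 11.53547652] [ 1.28023948e-03  4.83624926e-04 -2.21672376e-04  9.12266601e-04
 -8.55590910e-05 -9.82899428e-04]
the job is handed in; nothing more can be done
None
```

The job is handed in at 17.9 s: the gripper is still holding the pin, its collar is on the eye, and the slide's index line is level with the red pointer to within about 0.5 mm by my measurement; the tape, square and tube still measured in place (no verdict was returned).

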